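Film a canister on the coasting condiment carousel

TASK

Run-down check of the coffee counter's revolving condiment carousel: set its tray turning by itself with a push, in either direction (the three upright posts are there for pushing), then, without touching the carousel, keep the gripper right over the red knob of the steel canister as it travels round, with the fingertips 1 to 7 cm above the knob and no more than 25 mm off to the side, for five seconds on end while the tray still makes at least one turn in twelve seconds. Never touch the three containers on the tray and never spin it faster than one turn in two and a half seconds. Finish with the tray at rest, the containers still standing in place on it and the other things on the counter undisturbed.

Things in the scene. Friction and masses are not known exactly. Their poses are not given: they have to be found in the camera images.
- carousel: Fixed black foot (190 mm across) of the revolving carousel; origin on the counter surface on the vertical turning axis, z up; it does not move during the job. The wooden tray above it is 280 mm across, floor at z = 0.040, low rim up to z = 0.050; in its middle is only a low hub (20 mm radius, 12 mm high).
- tray (a joint): Tray angle, rad, 0 at the start, positive counter-clockwise from above, no stops. Nominal: tray 1.2 kg, inertia with load 0.02 kg m2, viscous drag 0.0009 N m s/rad, dry friction 0.0015 N m: coasting speed falls with a time constant of about 20 s and by a further 0.075 rad/s each second; from 1.6 rad/s it rests by itself in some 15 s (masses vary by a third).
- post0 (a point): Middle of the top of one of three identical upright aluminium push posts fixed on the tray: 16 mm in diameter, 115 mm from the turning axis, from z = 0.040 to 0.150. They are 120 degrees apart, each midway between two containers (60 degrees from either). Counter-clockwise the order is canister, post0, creamer, post1, cocoa, post2.
- post1 (a point): Middle of the top of the second push post, like post0.
- post2 (a point): Middle of the top of the third push post, like post0.
- red_knob (a point): Middle of the top face of the red knob on the steel canister's lid, z = 0.160 when standing on the tray; the knob is 36 mm in diameter; knob and lid are the only red things on the carousel. It circles 85 mm from the turning axis. It is the tallest point of the carousel.
- canister: Loose steel canister with a red lid and a red knob, about 0.35 kg, 67 mm in diameter, 120 mm high with the knob; origin at the centre of its underside, 85 mm from the turning axis, z up. Not to be touched.
- creamer: Loose clear glass jar with a white cap, 64 mm in diameter, 105 mm high, about 0.35 kg, standing on the tray 85 mm from the axis; origin at the centre of its underside. Not to be touched.
- cocoa: Loose amber glass jar with a black cap, 64 mm in diameter, 105 mm high, about 0.35 kg, standing on the tray 85 mm from the axis; origin at the centre of its underside. Not to be touched.
- mug: Bystander: white mug 80 mm wide, 90 mm high, on the counter; origin under its centre. Leave alone.
- jug: Bystander: open steel cup 90 mm wide, 100 mm high, on the counter. Leave alone.
- syrup: Bystander: amber syrup bottle 60 mm wide, 170 mm high, on the counter. Leave alone.
- saucer: Bystander: white saucer 140 mm wide, 18 mm high, on the counter. Leave alone.

How it is judged:
By the outcome, as a careful person would: the job done as asked, in the order asked, and still so for the second after the job is handed in, with the robot touching nothing.
It also fails if it takes over 72 s, if anything falls off the work surface, if the arm or the gripper's body presses on something with over 40 N, if the wrist force passes 120 N, or if a joint passes its speed limit or range.

ROBOT

A 6-joint arm with a two-finger parallel gripper is mounted at the origin on the work surface. World frame = base frame: x ahead of the robot, y to its left, z up, the work surface at z = 0. Lengths are in m, angles in degrees, forces in N, time in s.
With the tool pointing down it reaches from about 0.3 to 0.75 m from the base axis. Payload 8.5 kg.
Tool frame: the origin (TCP) lies between the finger pads, 19 mm behind the fingertips; this is the grasp point; z points along the fingers, y is the line along which they close (so a half turn about z gives the same grasp; the last joint's range is limited). The gripper opens to 85 mm and grips with 20 to 120 N. Pads are 22 mm wide; open, the fingers measure 114 mm over their backs; the gripper's body (76 mm by 85 mm) begins 54 mm behind the grasp point. The pads swing forward as they close: fully open they stand 13 mm farther back than shut.
Start: joints at [55.732, 21.807, 74.336, -0, 83.858, -12.336], TCP at [0.205, 0.51, 0.25] pointing down, gripper open.
Joint ranges: [-178.18, 178.18], [-50.72, 133.34], [12.68, 142.11], [-81.47, 261.47], [9.98, 163.14], [-165.26, 165.26]. Speed limits (degrees/s): [136.94, 136.94, 180, 180, 180, 180].

INTERFACE

Orientations are given as a 3x3 rotation matrix whose columns are the frame's x, y, z axes.
In Python, from rig import env gives the robot as it stands.
- The arm moves only by the tool servo_tool, never from a script. Its argument "deltas" is text: rows parted by semicolons, each of 7 numbers parted by spaces: the opening, from 0 (shut) to 1 (fully open), then the shift along the tool's x, y, z in mm, then the turn, a rotation vector about the tool's x, y, z in rad. A call has 1 to 8 rows; each row shifts and turns the commanded pose from where the row before left it, along the tool's axes as they then stand; what a row does not reach is not made up. A row lasts 1/12 s, in which the tool goes at most 41.7 mm and 7.16 degrees, less where a joint would pass 70% of its speed; a pose out of reach is approached as far as the arm can. A call is refused whole if a number of a shift passes 41.7 or a number of a turn 0.125, either way. A call with a gripper value outside its range is refused whole. The fingers move at their own pace and stop on an object; "newtons" is the grip in N (left out, the last holds). Time passes only in rows, so rows that do not move let the fingers close. It gives the time, the measured TCP pose, the force, the opening and the grip force at its end, in the units of the state.
- env.observe(): the state, without advancing time (a new reading comes with each control period).
- env.get_image(name): name is "scene" or "side" or "wrist"; returns a dict with "img" (384x512x3 uint8, red, green, blue), "depth" (384x512 float32, m along the optical axis (not along the pixel's ray), 0 where there is no reading), "camera_matrix" (3x3 intrinsics, pixels), "D" ([k1, k2, p1, p2, k3] as OpenCV has them; the pictures are not rectified), "world_to_cam" (4x4, takes a point from world to camera coordinates). Camera axes: x right, y down, z forward; pixel columns grow to the right and rows downward; lengths in m; the calibration is good to about 2 mm. A picture is of the moment at which its call begins.
- env.close_job(): hands the job in; it is judged then, once.
Trained networks look in a picture, given as the dict that the camera call returned (one of the last four; its "shot" number tells which), for a name from the list of things; names that differ only in an ending like _2 or _b are one class to them, and where a whole thing is asked for, a point or a joint stands for the part that bears it (a point fixed in the world has none). Each returns a list of dicts, best first, with "conf" (0 to 1); they miss things now and then, are a little off and sometimes report something else, mostly with a low value. They report only what shows in the picture. A call takes as long as a camera call.
- env.spot_in(name, picture): "bbox" ([centre column, centre row, width, height] in pixels, round what is visible of it).
- env.spot_point(name, picture): "uv" ([column, row] in pixels: a listed point, or the origin of a listed thing).
The state is a dict: "time_s": time; "q": joint angles; "qvel": joint speeds; "joint_efforts": joint torques, N m; "position": TCP position; "tool_rot": TCP orientation; "ft_force": force on the tool from outside, world axes, zero at the start; "wrist_torque": the same for the moment, N m; "grip_width": finger opening in m; "gripper_force": force on a finger pad.
Only numpy, scipy, OpenCV 4.12 (cv2) and the standard library are available. Lean on these libraries where they do the work, as an engineer would, in place of code of your own. Each camera call takes 0.05 s, during which the arm holds its last target. There are 200 camera calls.

## Working session

There is one attempt and no reset: what is moved stays moved. The work goes in short steps, Python scripts to look and compute and a tool call to move; the robot and the scene stay as the last step left them, time stands still between calls to the robot, and variables do not carry over. Pictures are saved under pics/ and viewed, at most 10 in all, crops included, and the job is handed in when it is done.

Besides the shell and the picture viewer there is one more tool, called after "Emit:" as name(argument=value, ...) on one line, values as JSON. servo_tool: Moves the arm, as the interface text tells. Its arguments: {"type":"object","properties":{"deltas":{"type":"string"},"newtons":{"type":"number"}},"required":["deltas"]}

```bash
ls; mkdir -p pics; cat > h.py <<'E'
import numpy as np, cv2
from rig import env
def ray(p,uv):
    K=np.array(p["camera_matrix"]);D=np.array(p["D"]);T=np.array(p["world_to_cam"])
    n=cv2.undistortPoints(np.array([[uv]],float),K,D)[0,0]
    R=T[:3,:3];c=-R.T@T[:3,3];return c,R.T@np.array([n[0],n[1],1.])
def atz(p,uv,z):
    c,d=ray(p,uv);return c+d*(z-c[2])/d[2]
def proj(p,X):
    T=np.array(p["world_to_cam"]);r=cv2.Rodrigues(T[:3,:3])[0]
    return cv2.projectPoints(np.array([X],float),r,T[:3,3],np.array(p["camera_matrix"]),np.array(p["D"]))[0][0,0]
E
python3 - <<'E'
from h import *
o=env.observe();print(o["time_s"],o["position"],np.round(o["tool_rot"],3).tolist())
Z=dict(carousel=0,post0=.15,post1=.15,post2=.15,red_knob=.16,mug=0,jug=0,syrup=0,saucer=0,canister=.04,creamer=.04,cocoa=.04)
ims=[]
for c in("scene","side"):
    p=env.get_image(c);ims.append(p["img"])
    print(c, np.round(ray(p,[256,192]),2).tolist())
    for n in Z:
        print(n,[(np.round(d["conf"],2),np.round(d["uv"]).tolist(),np.round(atz(p,d["uv"],Z[n]),3)[:2].tolist()) for d in env.spot_point(n,p)[:3]])
cv2.imwrite("pics/a.png",cv2.cvtColor(ims[0],cv2.COLOR_RGB2BGR));cv2.imwrite("pics/b.png",cv2.cvtColor(ims[1],cv2.COLOR_RGB2BGR))
print(env.observe()["time_s"])
E
```

```text
pics
0.0 [0.20529272 0.50997489 0.24939934] [[-0.928, 0.373, -0.001], [0.373, 0.928, -0.001], [0.0, -0.001, -1.0]]
scene [[1.39, 0.39, 0.8], [-0.74, -0.31, -0.6]]
carousel [(np.float64(0.84), [232.0, 222.0], [0.582, -0.035])]
post0 [(np.float64(0.92), [263.0, 178.0], [0.494, 0.039]), (np.float64(0.91), [208.0, 173.0], [0.54, -0.141])]
post1 [(np.float64(0.92), [263.0, 178.0], [0.494, 0.039]), (np.float64(0.91), [208.0, 173.0], [0.54, -0.141])]
post2 [(np.float64(0.92), [263.0, 178.0], [0.494, 0.039]), (np.float64(0.91), [208.0, 173.0], [0.54, -0.141])]
red_knob [(np.float64(0.92), [203.0, 183.0], [0.609, -0.12])]
mug [(np.float64(0.75), [169.0, 174.0], [0.419, -0.409])]
jug [(np.float64(0.61), [142.0, 197.0], [0.591, -0.408])]
syrup [(np.float64(0.61), [362.0, 262.0], [0.587, 0.402])]
saucer [(np.float64(0.68), [386.0, 229.0], [0.403, 0.45])]
canister [(np.float64(0.84), [205.0, 215.0], [0.626, -0.115])]
creamer [(np.float64(0.85), [246.0, 221.0], [0.599, 0.025])]
cocoa [(np.float64(0.57), [238.0, 199.0], [0.5, -0.051])]
side [[0.27, -0.79, 0.79], [0.27, 0.72, -0.63]]
carousel [(np.f
[... 426 characters left out ...]
46]), (np.float64(0.6), [231.0, 172.0], [0.508, 0.046]), (np.float64(0.59), [262.0, 211.0], [0.532, -0.138])]
red_knob [(np.float64(0.85), [294.0, 197.0], [0.624, -0.128])]
mug [(np.float64(0.83), [254.0, 348.0], [0.416, -0.392])]
jug [(np.float64(0.58), [332.0, 327.0], [0.602, -0.407])]
syrup [(np.float64(0.73), [227.0, 146.0], [0.601, 0.415]), (np.float64(0.35), [266.0, 196.0], [0.632, 0.079])]
saucer [(np.float64(0.97), [176.0, 153.0], [0.408, 0.432])]
canister [(np.float64(0.86), [293.0, 226.0], [0.635, -0.116]), (np.float64(0.24), [264.0, 230.0], [0.555, -0.099])]
creamer [(np.float64(0.82), [268.0, 197.0], [0.616, 0.027])]
cocoa [(np.float64(0.93), [236.0, 225.0], [0.487, -0.056])]
1.3
```

View pics/a.png

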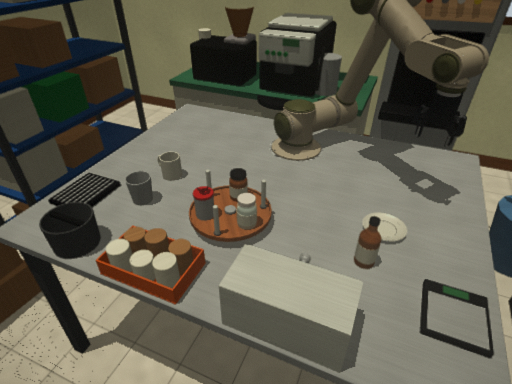

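View pics/b.png

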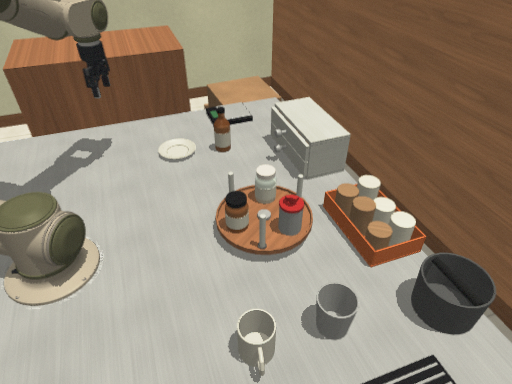

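The pictures show the carousel centred near (232,212) in scene and (264,218) in side. The red knob is at (203,190) and (291,201), and the posts stand clear. I'll shut the gripper and move above the push side for a wrist view.

Emit:
servo_tool(deltas="0 -28 -18 0 0 0 0;0 -28 -18 0 0 0 0;0 -28 -18 0 0 0 0;0 -28 -18 0 0 0 0;0 -28 -18 0 0 0 0;0 -28 -18 0 0 0 0;0 -28 -18 0 0 0 0;0 -28 -18 0 0 0 0")

```text
time_s: 1.97
position: [0.3601, 0.2915, 0.2502]
tool_rot: [[-0.928, 0.373, 0.0], [0.373, 0.928, 0.0], [-0.0, 0.0, -1.0]]
ft_force: [1.0, 0.0, 0.2]
grip_width: 0.0001
gripper_force: 0.0
```

Emit:
servo_tool(deltas="0 -28 -18 0 0 0 0;0 -28 -18 0 0 0 0;0 -28 -18 0 0 0 0;0 -28 -18 0 0 0 0;0 -28 -18 0 0 0 0;0 -28 -18 0 0 0 0;0 -28 -18 0 0 0 0;0 -28 -18 0 0 0 0")

```text
time_s: 2.63
position: [0.5142, 0.0741, 0.2501]
tool_rot: [[-0.928, 0.374, 0.0], [0.374, 0.928, 0.0], [-0.0, 0.0, -1.0]]
ft_force: [-0.7, 0.7, 0.2]
grip_width: 0.0001
gripper_force: 0.0
```

```bash
python3 - <<'E'
from h import *
o=env.observe();print(o["time_s"],o["position"],np.round(o["tool_rot"],3).tolist(),o["grip_width"])
Z=dict(carousel=0,tray=.04,post0=.15,red_knob=.16,creamer=.04,cocoa=.04,canister=.04)
for c in("wrist","scene","side"):
    p=env.get_image(c)
    if c=="wrist":
        cv2.imwrite("pics/c.png",cv2.cvtColor(p["img"],cv2.COLOR_RGB2BGR));print(np.round(ray(p,[256,192]),2).tolist())
    for n in Z:
        print(n,[(np.round(d["conf"],2),np.round(d["uv"]).tolist(),np.round(atz(p,d["uv"],Z[n]),3)[:2].tolist()) for d in env.spot_point(n,p)[:3]])
    # red pixels with depth
    h=cv2.cvtColor(p["img"],cv2.COLOR_RGB2HSV)
    m=((h[...,0]<4)|(h[...,0]>175))&(h[...,1]>170)&(h[...,2]>90)
    P=[]
    for v,u in np.argwhere(m&(p["depth"]>0)):
        a,d=ray(p,[u,v]);P.append(a+d*p["depth"][v,u])
    P=np.array(P);P=P[(np.abs(P[:,0]-.573)<.16)&(np.abs(P[:,1]+.047)<.16)] if len(P) else P
    print(len(P)); 
    if len(P):
        k=P[P[:,2]>.155]; print("knob",len(k),k.mean(0) if len(k) else 0,"all",P.mean(0),np.percentile(P[:,2],[1,50,99]), (P.min(0)+P.max(0))/2)
    # posts/top surface: all points within cyl z .12-.17
E
```

```text
2.6333 [0.51417192 0.07411332 0.25013015] [[-0.928, 0.374, 0.0], [0.374, 0.928, 0.0], [-0.0, 0.0, -1.0]] 0.00012653035104707948
[[0.44, 0.1, 0.37], [0.26, -0.11, -0.96]]
carousel [(np.float64(0.58), [191.0, 237.0], [0.572, -0.049])]Traceback (most recent call last):
  File "<stdin>", line 9, in <module>
ValueError: it knows: canister, carousel, cocoa, creamer, jug, mug, post, red_knob, saucer, syrup
```

View pics/c.png

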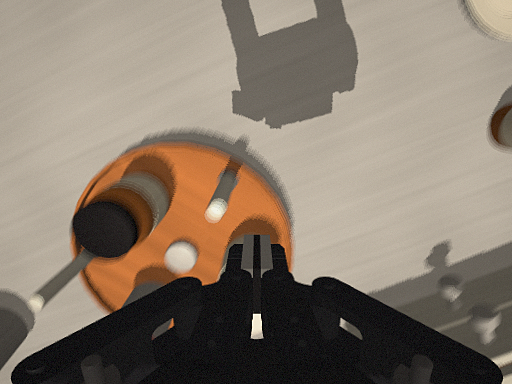

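The wrist view (slightly blurred) shows the hub at (181,257), post1's top at (216,210), the cocoa cap at (105,229) and post2 at (38,302). Measuring again, now at rest.

```bash
python3 - <<'E'
from h import *
Z=dict(carousel=0,post0=.15,red_knob=.16,creamer=.04,cocoa=.04,canister=.04)
for c in("wrist","scene","side"):
    p=env.get_image(c)
    if c=="wrist": cv2.imwrite("pics/d.png",cv2.cvtColor(p["img"],cv2.COLOR_RGB2BGR))
    for n in Z:
        print(n,[(np.round(d["conf"],2),np.round(d["uv"]).tolist(),np.round(atz(p,d["uv"],Z[n]),3)[:2].tolist()) for d in env.spot_point(n,p)[:3]])
    h=cv2.cvtColor(p["img"],cv2.COLOR_RGB2HSV)
    m=((h[...,0]<5)|(h[...,0]>174))&(h[...,1]>160)&(h[...,2]>70)
    P=[]
    for v,u in np.argwhere(m&(p["depth"]>0)):
        a,d=ray(p,[u,v]);P.append(a+d*p["depth"][v,u])
    P=np.array(P).reshape(-1,3);P=P[(np.abs(P[:,0]-.573)<.16)&(np.abs(P[:,1]+.047)<.16)&(P[:,2]>.1)]
    print(c,len(P)) 
    if len(P):
        k=P[P[:,2]>.154]; print("knob",len(k),k.mean(0) if len(k) else 0,"all",P.mean(0),np.percentile(P[:,2],[1,50,99]), (P.min(0)+P.max(0))/2)
    if c=="wrist":
        g=p["img"].astype(int); 
        print("hub",atz(p,[181,257],.052),"post",atz(p,[216,208],.15))
E
```

```text
carousel [(np.float64(0.65), [193.0, 236.0], [0.573, -0.049])]
post0 [(np.float64(0.87), [217.0, 203.0], [0.503, 0.042]), (np.float64(0.75), [37.0, 299.0], [0.526, -0.155])]
red_knob []
creamer [(np.float64(0.61), [251.0, 254.0], [0.609, 0.025])]
cocoa [(np.float64(0.69), [147.0, 194.0], [0.489, -0.059])]
canister [(np.float64(0.69), [156.0, 295.0], [0.618, -0.117])]
wrist 25
knob 1 [0.50706281 0.03316672 0.28783274] all [ 0.61169542 -0.08137339  0.13578853] [0.12592106 0.1290252  0.25097642] [ 0.56291247 -0.02701917  0.2068077 ]
hub [ 0.57505602 -0.0537715   0.052     ] post [0.50661917 0.03921536 0.15      ]
carousel [(np.float64(0.71), [232.0, 221.0], [0.577, -0.04]), (np.float64(0.57), [244.0, 222.0], [0.566, 0.001]), (np.float64(0.37), [261.0, 177.0], [0.283, -0.052])]
post0 [(np.float64(0.83), [217.0, 204.0], [0.678, -0.034]), (np.float64(0.77), [260.0, 180.0], [0.509, 0.037]), (np.float64(0.57), [208.0, 169.0], [0.519, -0.152])]
red_knob [(np.float64(0.66), [201.0, 185.0], [0.622, -0.118]), (np.float64(0.6), [385.0, 229.0], [0.602, 0.436])]
creamer [(np.float64(0.86), [248.0, 
[... 260 characters left out ...]
3586537 0.16013061] [ 0.62415608 -0.11391459  0.14519637]
carousel [(np.float64(0.61), [266.0, 227.0], [0.579, -0.056])]
post0 [(np.float64(0.93), [232.0, 171.0], [0.511, 0.05]), (np.float64(0.88), [259.0, 212.0], [0.524, -0.141]), (np.float64(0.77), [301.0, 176.0], [0.688, -0.042])]
red_knob [(np.float64(0.92), [292.0, 197.0], [0.619, -0.125])]
creamer [(np.float64(0.37), [263.0, 211.0], [0.58, -0.026])]
cocoa [(np.float64(0.9), [237.0, 224.0], [0.492, -0.052])]
canister [(np.float64(0.56), [288.0, 228.0], [0.621, -0.115])]
side 346
knob 24 [ 0.61761545 -0.13144053  0.15715435] all [ 0.61990757 -0.12432547  0.13753843] [0.13087646 0.13548095 0.15910648] [ 0.62167645 -0.11927248  0.14452694]
```

View pics/d.png

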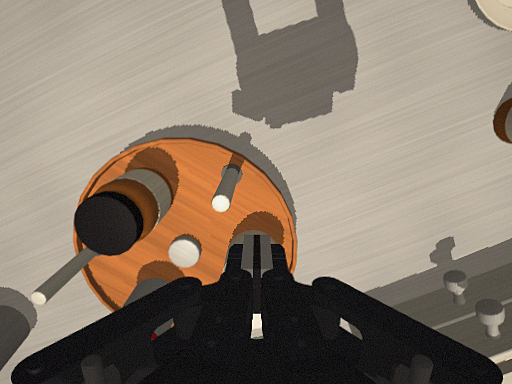

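The hub top is at (185,252), post1's top at (221,203) and post2's top at (38,298).

```bash
python3 - <<'E'
from h import *
p=env.get_image("wrist")
print(atz(p,[185,252],.052),atz(p,[221,203],.15),atz(p,[38,298],.15))
P=np.array([atz(p,[221,203],.15),[.511,.050,.15],[.509,.037,.15]])
C=np.array([.574,-.048])
for n,uv,r,a in(("p1",[221,203],115,0),("p2",[38,298],115,0)):
    d=atz(p,uv,.15)[:2]-C;print(n,np.hypot(*d),np.degrees(np.arctan2(d[1],d[0])))
for q in([.622,-.118],[.619,-.125],[.6225,-.1165]):
    d=np.array(q)-C;print(np.hypot(*d),np.degrees(np.arctan2(d[1],d[0])))
E
```

```text
[ 0.56907858 -0.04239033  0.052     ] [0.50224821 0.04808082 0.15      ] [ 0.52361202 -0.15018823  0.15      ]
p1 0.11991598795456758 126.75185123715683
p2 0.11393587161052972 -116.24744055621181
0.0848763806956918 -55.56101069119636
0.08918520056601321 -59.69731927951189
0.08393151970505484 -54.70039194394575
```

Emit:
servo_tool(deltas="0 -2 4 25 0 0 0;0 -2 3 25 0 0 0;0 0 0 25 0 0 0;0 0 0 25 0 0 0;0 0 0 0 0 0 0;0 0 0 0 0 0 0")

```text
time_s: 4.33
position: [0.5196, 0.0807, 0.1498]
tool_rot: [[-0.928, 0.374, -0.002], [0.374, 0.928, 0.0], [0.002, -0.001, -1.0]]
ft_force: [-0.3, 1.0, -0.2]
grip_width: -0.0001
gripper_force: 0.0
```

```bash
python3 - <<'E'
from h import *
o=env.observe();print(o["time_s"],o["position"],o["ft_force"])
p=env.get_image("wrist");cv2.imwrite("pics/e.png",cv2.cvtColor(p["img"],cv2.COLOR_RGB2BGR))
R=np.array(o["tool_rot"]);C=np.array([.572,-.047]);a=np.radians(123.5);x=lambda a:np.array([np.cos(a),np.sin(a),0])*115
print("contact gap",R.T@(np.r_[C,0]+x(a)/1000+R[:,1]*.0225-o["position"])*1000)
for s in(2,3,4,5,6,7,8,8.6,8.6):
    b=a+np.radians(s);print(s,np.round(R.T@(x(b)-x(a)),1)[:2]);a=b
E
```

```text
4.3333 [0.51959884 0.0806662  0.14983281] [-0.27293481  0.95620828 -0.16737432]
contact gap [ -1.86792494 -11.01570396 149.84975424]
2 [ 2.2 -3.3]
3 [ 3.1 -5.2]
4 [ 3.7 -7.1]
5 [ 3.9 -9.2]
6 [  3.6 -11.5]
7 [  2.7 -13.8]
8 [  1. -16.]
8.6 [ -1.4 -17.2]
8.6 [ -4.  -16.8]
```

View pics/e.png

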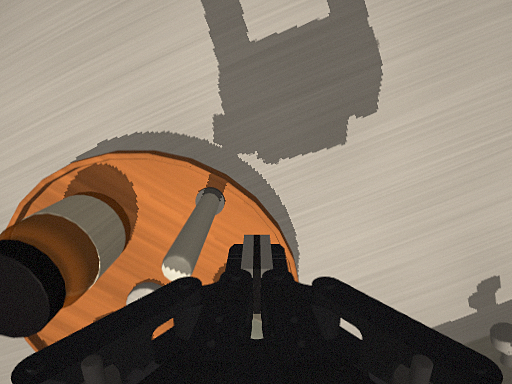

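The post top at (177,268) is left of the fingertips at (258,240), with a clear gap. Checking its sideways alignment before pushing.

```bash
python3 - <<'E'
from h import *
o=env.observe();p=env.get_image("wrist");R=np.array(o["tool_rot"])
P=atz(p,[177,267],.15);print(P,R.T@(P-o["position"])*1000)
print([(d["conf"],d["uv"]) for d in env.spot_point("post1",p)])
print(proj(p,np.array(o["position"])+R[:,2]*.019),env.observe()["time_s"])
E
```

```text
[0.50519507 0.04375479 0.15      ] [  0.22537242 -39.83430264   1.03938667]
[(0.93, [176.5, 266.9])]
[258.82107154 250.3015976 ] 4.4833
```

Emit:
servo_tool(deltas="0 0 -4 0 0 0 0;0 0 -4 0 0 0 0;0 0 -3 0 0 0 0;0 0 -3 0 0 0 0;0 0 -2 0 0 0 0;0 2 -3 0 0 0 0;0 3 -5 0 0 0 0;0 4 -7 0 0 0 0")

```text
time_s: 5.15
position: [0.4995, 0.0551, 0.15]
tool_rot: [[-0.928, 0.373, 0.0], [0.373, 0.928, 0.0], [-0.0, 0.0, -1.0]]
ft_force: [0.4, 0.5, -0.6]
grip_width: -0.0001
gripper_force: 0.0
```

Emit:
servo_tool(deltas="0 4 -9 0 0 0 0;0 4 -11.5 0 0 0 0;0 3 -14 0 0 0 0;0 1 -16 0 0 0 0;0 -1.5 -17 0 0 0 0;0 -4 -17 0 0 0 0;0 -2 -5 -30 0 0 0;0 0 0 -40 0 0 0")

```text
time_s: 5.82
position: [0.4601, -0.0276, 0.2187]
tool_rot: [[-0.927, 0.376, -0.007], [0.376, 0.927, 0.002], [0.007, -0.001, -1.0]]
ft_force: [1.9, -0.1, -0.3]
grip_width: -0.0002
gripper_force: 0.0
```

```bash
cat > k.py <<'E'
from h import *
C=np.array([.572,-.047])
def blob(p):
    h=cv2.cvtColor(p["img"],cv2.COLOR_RGB2HSV)
    m=((h[...,0]<5)|(h[...,0]>174))&(h[...,1]>160)&(h[...,2]>70)&(p["depth"]>0)
    vu=np.argwhere(m)
    if not len(vu): return 0,None
    n=cv2.undistortPoints(vu[:,::-1].astype(float)[:,None],np.array(p["camera_matrix"]),np.array(p["D"]))[:,0]
    X=np.c_[n,np.ones(len(n))]*p["depth"][m][:,None]
    T=np.array(p["world_to_cam"]);P=(X-T[:3,3])@T[:3,:3]
    P=P[(np.hypot(*(P[:,:2]-C).T)<.14)&(P[:,2]>.11)&(P[:,2]<.18)]
    return len(P),(P.mean(0) if len(P) else None)
def ang(q): d=np.array(q)[:2]-C;return np.arctan2(d[1],d[0]),np.hypot(*d)
def look(cams=("scene","side")):
    L=[]
    for c in cams:
        t=env.observe()["time_s"];p=env.get_image(c)
        s=[d for d in env.spot_point("red_knob",p) if d["conf"]>.3]
        n,b=blob(p);e=[]
        for d in s:
            a,r=ang(atz(p,d["uv"],.16))
            if .06<r<.11: e.append((a,3*d["conf"]));break
        if n>40: e.append((ang(b)[0],1))
        print(round(t,2),c,[(round(np.degrees(a),1),round(w,2)) for a,w in e],n)
        if e: z=sum(w*np.exp(1j*a) for a,w in e);L.append((t,np.angle(z)))
    with open("log.txt","a") as f:
        for t,a in L: f.write(f"{t} {a}\n")
def fit(t0):
    D=np.loadtxt("log.txt",ndmin=2);D=D[D[:,0]>=t0];t=D[:,0];tr=t[-1]
    A=np.unwrap(D[:,1]);
    from scipy.optimize import least_squares
    f=lambda x,t:x[0]+x[1]*(t-tr)-.5*(x[2])*(t-tr)**2
    prior=lambda x:[(x[2]-(.075+x[1]/22))/.04]
    r=least_squares(lambda x:np.r_[(f(x,t)-A)/.05,prior(x)],[A[-1],1.3,.13],loss="soft_l1")
    print("w",round(r.x[1],3),"dec",round(r.x[2],3),"res",np.round(np.degrees(f(r.x,t)-A),1)[-8:])
    return lambda s:f(r.x,s)
def plan(F,n=8,z=.22,rate=1.,first=2):
    o=env.observe();R=np.array(o["tool_rot"]);p=np.array(o["position"]);t=o["time_s"]
    k=F(t);q=np.r_[C+.085*np.array([np.cos(k),np.sin(k)]),z]
    print("t",t,"knob",np.round(np.degrees(k)%360,1),np.round(q,3),"off mm",np.round((p-q)*1000))
    for i in range(1,n+1):
        k=F(t+i/12);q=np.r_[C+.085*np.array([np.cos(k),np.sin(k)]),z]
        d=(R.T@(q-p))*1000/max(1,first+1-i)
        m=np.abs(d).max();d=d*min(1,40/m);p=p+R@d/1000
        print("0",*np.round(d,0).astype(int),"0 0 0;",end=" ")
    print()
E
python3 - <<'E'
from k import *
look(); look()
F=fit(4.6);o=env.observe();print(o["position"],o["ft_force"]);plan(F,8,.22,first=6)
E
```

```text
5.82 scene [(np.float64(13.0), 1.74), (np.float64(15.1), 1)] 247
5.92 side [(np.float64(26.9), 2.1), (np.float64(19.1), 1)] 261
6.02 scene [(np.float64(37.8), 1.71), (np.float64(34.3), 1)] 244
6.12 side [(np.float64(39.8), 2.07), (np.float64(42.0), 1)] 243
w 1.58 dec 0.147 res [ 1.  -0.4 -3.3  1.9]
[ 0.46158269 -0.02596864  0.2189108 ] [-0.72648417  0.5982803   0.74888451]
t 6.2167 knob 51.3 [0.625 0.019 0.22 ] off mm [-164.  -45.   -1.]
0 -21 18 0 0 0 0; 0 -18 18 0 0 0 0; 0 -16 18 0 0 0 0; 0 -12 17 0 0 0 0; 0 -7 16 0 0 0 0; 0 3 11 0 0 0 0; 0 9 -5 0 0 0 0; 0 8 -6 0 0 0 0;
```

Emit:
servo_tool(deltas="0 -21 18 0 0 0 0;0 -18 18 0 0 0 0;0 -16 18 0 0 0 0;0 -12 17 0 0 0 0;0 -7 16 0 0 0 0;0 3 11 0 0 0 0;0 9 -5 0 0 0 0;0 8 -6 0 0 0 0")

```text
time_s: 6.88
position: [0.5439, 0.0355, 0.2189]
tool_rot: [[-0.928, 0.372, -0.002], [0.372, 0.928, 0.0], [0.002, -0.001, -1.0]]
ft_force: [-0.1, -0.2, 0.8]
grip_width: -0.0003
gripper_force: 0.0
```

```bash
python3 - <<'E'
from k import *
look()
F=fit(4.6);plan(F,6,.22)
E
```

```text
6.88 scene [(np.float64(126.5), 2.91), (np.float64(114.6), 1)] 179
6.98 side [(np.float64(136.9), 2.79), (np.float64(140.1), 1)] 266
w 1.739 dec 0.151 res [-0.6 -0.3 -1.5  5.2  1.9 -2.4]
t 7.0833 knob 145.3 [0.502 0.001 0.22 ] off mm [42. 33. -0.]
0 14 -29 0 0 0 0; 0 14 -40 0 0 0 0; 0 -1 -13 0 0 0 0; 0 -3 -11 0 0 0 0; 0 -5 -11 0 0 0 0; 0 -6 -10 0 0 0 0;
```

Emit:
servo_tool(deltas="0 14 -29 0 0 0 0;0 14 -39 0 0 0 0;0 -1 -14 0 0 0 0;0 -3 -11 0 0 0 0;0 -5 -11 0 0 0 0;0 -6 -10 0 0 0 0")

```text
time_s: 7.58
position: [0.4908, -0.0673, 0.2201]
tool_rot: [[-0.928, 0.373, 0.0], [0.373, 0.928, -0.0], [-0.0, 0.0, -1.0]]
ft_force: [0.6, 0.9, 0.5]
grip_width: -0.0
gripper_force: 0.0
```

```bash
python3 - <<'E'
s=open('k.py').read()
s+='''
BIAS=dict(scene=np.array([.012,.008]),side=np.array([0,-.006]))
def quick(cams=("side",)):
    for c in cams:
        t=env.observe()["time_s"];p=env.get_image(c);n,b=blob(p)
        if n>60:
            a,r=ang(b[:2]-BIAS[c]);print(round(t,2),c,n,round(np.degrees(a)%360,1),round(r,3))
            open("log.txt","a").write(f"{t} {a}\\n")
        else: print(c,n)
'''
s=s.replace("first=2):\n    o=","first=2,lead=.025):\n    F0=F;F=lambda s:F0(s+lead)\n    o=")
open('k.py','w').write(s)
E
python3 - <<'E'
from k import *
quick();F=fit(4.6);plan(F,8,.22)
E
```

```text
7.58 side 325 192.5 0.087
w 1.643 dec 0.149 res [-0.5 -0.2 -1.5  5.2  1.4 -2.9  0.3]
t 7.6333 knob 199.9 [ 0.492 -0.076  0.22 ] off mm [-1.  7. -0.]
0 -6 -7 0 0 0 0; 0 -15 -14 0 0 0 0; 0 -10 -5 0 0 0 0; 0 -10 -4 0 0 0 0; 0 -11 -3 0 0 0 0; 0 -11 -1 0 0 0 0; 0 -11 0 0 0 0 0; 0 -11 2 0 0 0 0;
```

Emit:
servo_tool(deltas="0 -9 -9 0 0 0 0;0 -12 -12 0 0 0 0;0 -10 -5 0 0 0 0;0 -10 -4 0 0 0 0;0 -11 -3 0 0 0 0;0 -11 -1 0 0 0 0;0 -11 0 0 0 0 0;0 -11 2 0 0 0 0")

```text
time_s: 8.3
position: [0.5582, -0.1286, 0.2198]
tool_rot: [[-0.928, 0.374, -0.0], [0.374, 0.928, 0.0], [0.0, -0.0, -1.0]]
ft_force: [0.7, -0.1, 0.0]
grip_width: 0.0
gripper_force: 0.0
```

```bash
cat > t.py <<'E'
from k import *
import sys
quick(sys.argv[1:]);F=fit(4.6);plan(F,8,.22,first=1)
E
python3 t.py side
```

```text
8.3 side 374 253.0 0.088
w 1.496 dec 0.16 res [-0.1  0.1 -1.3  5.4  0.7 -3.7 -1.5  1.8]
t 8.35 knob 261.2 [ 0.559 -0.131  0.22 ] off mm [ 1.  2. -0.]
0 -10 1 0 0 0 0; 0 -9 4 0 0 0 0; 0 -9 5 0 0 0 0; 0 -8 6 0 0 0 0; 0 -7 7 0 0 0 0; 0 -6 8 0 0 0 0; 0 -5 8 0 0 0 0; 0 -4 9 0 0 0 0;
```

Emit:
servo_tool(deltas="0 -10 1 0 0 0 0;0 -9 4 0 0 0 0;0 -9 5 0 0 0 0;0 -8 6 0 0 0 0;0 -7 7 0 0 0 0;0 -6 8 0 0 0 0;0 -5 8 0 0 0 0;0 -4 9 0 0 0 0")

```text
time_s: 9.02
position: [0.6295, -0.1046, 0.2198]
tool_rot: [[-0.928, 0.374, -0.0], [0.374, 0.928, 0.0], [0.0, -0.0, -1.0]]
ft_force: [0.4, 0.4, -0.9]
grip_width: -0.0002
gripper_force: 0.0
```

```bash
python3 t.py scene
```

```text
9.02 scene 205 310.3 0.085
w 1.346 dec 0.173 res [ 0.2 -1.1  5.5  0.8 -3.7 -1.9  0.5  1. ]
t 9.0667 knob 317.1 [ 0.634 -0.105  0.22 ] off mm [-4.  2. -0.]
0 -7 9 0 0 0 0; 0 -2 9 0 0 0 0; 0 -1 9 0 0 0 0; 0 0 9 0 0 0 0; 0 1 9 0 0 0 0; 0 2 9 0 0 0 0; 0 3 8 0 0 0 0; 0 4 8 0 0 0 0;
```

Emit:
servo_tool(deltas="0 -6 9 0 0 0 0;0 -3 9 0 0 0 0;0 -1 9 0 0 0 0;0 0 9 0 0 0 0;0 1 9 0 0 0 0;0 2 9 0 0 0 0;0 3 8 0 0 0 0;0 4 8 0 0 0 0")

```text
time_s: 9.73
position: [0.6549, -0.0391, 0.22]
tool_rot: [[-0.928, 0.373, -0.0], [0.373, 0.928, -0.0], [0.0, -0.0, -1.0]]
ft_force: [0.3, -0.2, 0.2]
grip_width: -0.0001
gripper_force: 0.0
```

```bash
python3 t.py side
```

```text
9.73 side 273 5.1 0.082
w 1.236 dec 0.168 res [-1.1  5.5  0.6 -3.9 -2.1  0.5  1.4 -0.2]
t 9.7833 knob 10.2 [ 0.656 -0.032  0.22 ] off mm [-1. -6.  0.]
0 6 13 0 0 0 0; 0 6 6 0 0 0 0; 0 6 6 0 0 0 0; 0 7 5 0 0 0 0; 0 7 4 0 0 0 0; 0 7 4 0 0 0 0; 0 7 3 0 0 0 0; 0 8 2 0 0 0 0;
```

Emit:
servo_tool(deltas="0 6 11 0 0 0 0;0 6 8 0 0 0 0;0 6 6 0 0 0 0;0 7 5 0 0 0 0;0 7 4 0 0 0 0;0 7 4 0 0 0 0;0 7 3 0 0 0 0;0 8 2 0 0 0 0")

```text
time_s: 10.45
position: [0.6204, 0.0205, 0.2201]
tool_rot: [[-0.928, 0.374, 0.0], [0.374, 0.928, -0.0], [-0.0, -0.0, -1.0]]
ft_force: [0.0, 0.4, 0.4]
grip_width: 0.0001
gripper_force: 0.0
```

```bash
python3 t.py side
```

```text
10.45 side 242 58.4 0.079
w 1.165 dec 0.152 res [ 5.4 -0.  -4.5 -2.8  0.3  2.   1.8 -1.5]
t 10.5 knob 61.9 [0.612 0.028 0.22 ] off mm [ 7. -7.  0.]
0 17 4 0 0 0 0; 0 8 0 0 0 0 0; 0 8 -1 0 0 0 0; 0 8 -2 0 0 0 0; 0 7 -2 0 0 0 0; 0 7 -3 0 0 0 0; 0 7 -4 0 0 0 0; 0 6 -4 0 0 0 0;
```

Emit:
servo_tool(deltas="0 14 3 0 0 0 0;0 11 1 0 0 0 0;0 8 -1 0 0 0 0;0 8 -2 0 0 0 0;0 7 -2 0 0 0 0;0 7 -3 0 0 0 0;0 7 -4 0 0 0 0;0 6 -4 0 0 0 0")

```text
time_s: 11.17
position: [0.5526, 0.034, 0.22]
tool_rot: [[-0.928, 0.374, -0.0], [0.374, 0.928, -0.0], [0.0, -0.0, -1.0]]
ft_force: [-1.0, 0.0, 0.0]
grip_width: -0.0
gripper_force: 0.0
```

```bash
python3 t.py side
```

```text
11.17 side 251 108.5 0.08
w 1.101 dec 0.14 res [-0.6 -5.2 -3.5 -0.3  2.   2.7  0.8 -2. ]
t 11.2167 knob 111.2 [0.541 0.032 0.22 ] off mm [10.  2.  0.]
0 14 -11 0 0 0 0; 0 5 -6 0 0 0 0; 0 4 -6 0 0 0 0; 0 4 -7 0 0 0 0; 0 3 -7 0 0 0 0; 0 2 -7 0 0 0 0; 0 2 -7 0 0 0 0; 0 1 -7 0 0 0 0;
```

Emit:
servo_tool(deltas="0 12 -9 0 0 0 0;0 8 -8 0 0 0 0;0 4 -7 0 0 0 0;0 4 -7 0 0 0 0;0 3 -7 0 0 0 0;0 2 -7 0 0 0 0;0 2 -7 0 0 0 0;0 1 -7 0 0 0 0")

```text
time_s: 11.88
position: [0.4976, -0.0076, 0.22]
tool_rot: [[-0.928, 0.374, 0.0], [0.374, 0.928, 0.0], [-0.0, 0.0, -1.0]]
ft_force: [0.0, -0.8, 0.3]
grip_width: 0.0
gripper_force: 0.0
```

```bash
python3 t.py side
```

```text
11.88 side 285 153.1 0.084
w 1.026 dec 0.133 res [-5.5 -4.  -0.7  1.8  2.8  1.4 -0.6 -1.1]
t 11.9333 knob 156.4 [ 0.494 -0.013  0.22 ] off mm [3. 4. 0.]
0 1 -12 0 0 0 0; 0 -1 -7 0 0 0 0; 0 -1 -7 0 0 0 0; 0 -2 -7 0 0 0 0; 0 -2 -6 0 0 0 0; 0 -3 -6 0 0 0 0; 0 -3 -6 0 0 0 0; 0 -4 -6 0 0 0 0;
```

Emit:
servo_tool(deltas="0 1 -10 0 0 0 0;0 -1 -8 0 0 0 0;0 -1 -7 0 0 0 0;0 -2 -7 0 0 0 0;0 -2 -6 0 0 0 0;0 -3 -6 0 0 0 0;0 -3 -6 0 0 0 0;0 -4 -6 0 0 0 0")

```text
time_s: 12.6
position: [0.491, -0.0652, 0.22]
tool_rot: [[-0.928, 0.374, 0.0], [0.374, 0.928, 0.0], [-0.0, 0.0, -1.0]]
ft_force: [0.5, -0.2, 0.3]
grip_width: 0.0001
gripper_force: 0.0
```

```bash
python3 t.py side
```

```text
12.6 side 331 191.4 0.087
w 0.926 dec 0.134 res [-3.9 -0.6  1.8  2.9  1.4 -0.8 -1.4  0.3]
t 12.65 knob 195.7 [ 0.49 -0.07  0.22] off mm [ 1.  4. -0.]
0 -4 -9 0 0 0 0; 0 -4 -5 0 0 0 0; 0 -5 -4 0 0 0 0; 0 -5 -4 0 0 0 0; 0 -5 -3 0 0 0 0; 0 -5 -3 0 0 0 0; 0 -5 -3 0 0 0 0; 0 -6 -2 0 0 0 0;
```

Emit:
servo_tool(deltas="0 -4 -7 0 0 0 0;0 -4 -6 0 0 0 0;0 -5 -4 0 0 0 0;0 -5 -4 0 0 0 0;0 -5 -3 0 0 0 0;0 -5 -3 0 0 0 0;0 -5 -3 0 0 0 0;0 -6 -2 0 0 0 0")

```text
time_s: 13.32
position: [0.5155, -0.1092, 0.22]
tool_rot: [[-0.928, 0.374, -0.0], [0.374, 0.928, 0.0], [0.0, 0.0, -1.0]]
ft_force: [-1.5, -0.1, 0.4]
grip_width: 0.0001
gripper_force: 0.0
```

```bash
python3 t.py side
```

```text
13.32 side 361 226.8 0.088
w 0.825 dec 0.135 res [-0.5  1.9  2.9  1.4 -0.9 -1.6 -0.1  0.4]
t 13.3667 knob 230.8 [ 0.518 -0.113  0.22 ] off mm [-2.  3. -0.]
0 -8 -3 0 0 0 0; 0 -6 -1 0 0 0 0; 0 -6 -1 0 0 0 0; 0 -5 0 0 0 0 0; 0 -5 0 0 0 0 0; 0 -5 0 0 0 0 0; 0 -5 1 0 0 0 0; 0 -5 1 0 0 0 0;
```

Emit:
servo_tool(deltas="0 -8 -3 0 0 0 0;0 -6 -1 0 0 0 0;0 -6 -1 0 0 0 0;0 -5 0 0 0 0 0;0 -5 0 0 0 0 0;0 -5 0 0 0 0 0;0 -5 1 0 0 0 0;0 -5 1 0 0 0 0")

```text
time_s: 14.03
position: [0.5562, -0.1284, 0.22]
tool_rot: [[-0.928, 0.373, -0.0], [0.373, 0.928, 0.0], [0.0, 0.0, -1.0]]
ft_force: [0.1, 0.1, -0.3]
grip_width: -0.0
gripper_force: 0.0
```

```bash
python3 t.py side
```

```text
14.03 side 368 258.2 0.088
w 0.725 dec 0.136 res [ 2.   3.   1.4 -0.9 -1.7 -0.3  0.1  0.4]
t 14.0833 knob 261.7 [ 0.56  -0.131  0.22 ] off mm [-3.  2. -0.]
0 -8 0 0 0 0 0; 0 -5 2 0 0 0 0; 0 -5 2 0 0 0 0; 0 -4 2 0 0 0 0; 0 -4 2 0 0 0 0; 0 -4 2 0 0 0 0; 0 -4 3 0 0 0 0; 0 -4 3 0 0 0 0;
```

Emit:
servo_tool(deltas="0 -8 0 0 0 0 0;0 -5 2 0 0 0 0;0 -5 2 0 0 0 0;0 -4 2 0 0 0 0;0 -4 2 0 0 0 0;0 -4 2 0 0 0 0;0 -4 3 0 0 0 0;0 -4 3 0 0 0 0")

```text
time_s: 14.75
position: [0.5974, -0.1276, 0.22]
tool_rot: [[-0.928, 0.374, 0.0], [0.374, 0.928, -0.0], [-0.0, 0.0, -1.0]]
ft_force: [0.2, -0.4, 0.1]
grip_width: -0.0
gripper_force: 0.0
```

Emit:
servo_tool(deltas="0 0 0 -20 0 0 0;0 0 0 -30 0 0 0;0 0 0 -30 0 0 0;0 0 0 -20 0 0 0;0 0 0 0 0 0 0;0 0 0 0 0 0 0;0 0 0 0 0 0 0;0 0 0 0 0 0 0")

```text
time_s: 15.42
position: [0.5968, -0.1276, 0.3185]
tool_rot: [[-0.928, 0.374, -0.003], [0.374, 0.928, 0.001], [0.003, 0.0, -1.0]]
ft_force: [-0.2, 0.4, -0.2]
grip_width: -0.0001
gripper_force: 0.0
```

```bash
python3 - <<'E'
from k import *
a0=[]
for i in range(130):
    t=env.observe()["time_s"];p=env.get_image("side");n,b=blob(p)
    a0.append(np.degrees(ang(b[:2]-BIAS["side"])[0])%360 if n>60 else np.nan)
    if i%12==0: print(round(t,2),n,np.round(a0[-1],1))
    if i>35 and np.nanstd(a0[-30:])<.2: break
print(i,env.observe()["time_s"],a0[-1])
cv2.imwrite("pics/f.png",cv2.cvtColor(p["img"],cv2.COLOR_RGB2BGR))
E
```

```text
15.42 336 310.9
16.02 301 330.3
16.62 290 348.9
17.22 275 5.4
17.82 266 19.8
18.42 262 32.3
19.02 247 43.0
19.62 243 52.0
20.22 255 59.3
20.82 247 64.4
21.42 249 67.9
129 21.9167 68.90091168157196
```

View pics/f.png

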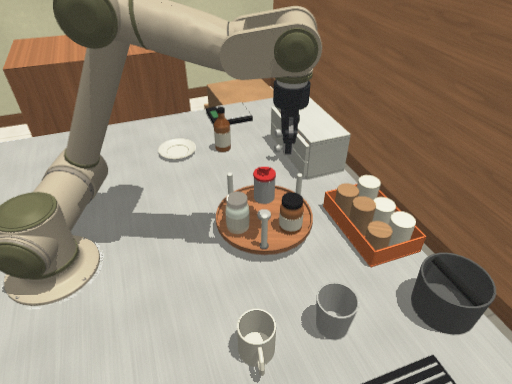

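The containers stand in place (canister at (264,185), creamer at (237,212), cocoa at (291,212)) and the bystanders are unmoved. I'll let the tray finish settling.

Emit:
servo_tool(deltas="0 0 0 0 0 0 0;0 0 0 0 0 0 0;0 0 0 0 0 0 0;0 0 0 0 0 0 0;0 0 0 0 0 0 0;0 0 0 0 0 0 0;0 0 0 0 0 0 0;0 0 0 0 0 0 0")

```text
time_s: 22.58
position: [0.597, -0.1278, 0.32]
tool_rot: [[-0.928, 0.374, -0.0], [0.374, 0.928, 0.0], [0.0, -0.0, -1.0]]
ft_force: [-0.6, -0.7, 0.5]
grip_width: -0.0003
gripper_force: 0.0
```

Emit:
servo_tool(deltas="0 0 0 0 0 0 0;0 0 0 0 0 0 0;0 0 0 0 0 0 0;0 0 0 0 0 0 0;0 0 0 0 0 0 0;0 0 0 0 0 0 0;0 0 0 0 0 0 0;0 0 0 0 0 0 0")

```text
time_s: 23.25
position: [0.597, -0.1278, 0.32]
tool_rot: [[-0.928, 0.373, -0.0], [0.373, 0.928, -0.0], [0.0, -0.0, -1.0]]
ft_force: [0.4, -0.2, -0.5]
grip_width: -0.0004
gripper_force: 0.0
```

```bash
python3 - <<'E'
from k import *
a=[]
for i in range(14):
    p=env.get_image("side");n,b=blob(p);a.append(np.degrees(ang(b[:2]-BIAS["side"])[0]))
print(np.round(a,2),env.observe()["time_s"])
if np.std(a)<.3 and abs(np.mean(a[:5])-np.mean(a[-5:]))<.2: print(env.close_job())
E
```

```text
[69.61 69.59 69.4  69.62 69.5  69.51 69.53 69.48 69.58 69.56 69.6  69.57
 69.54 69.59] 23.95
the job is handed in; nothing more can be done
None
```

The job is handed in: I pushed the tray to about 1.8 rad/s, kept the gripper about 4 cm over the knob and within an estimated 10 mm or so to the side for about 7 s (tray still at about 0.65 rad/s at the end), and let it coast to rest with the containers standing and nothing else disturbed.

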